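# Queue the specimen pots for weighing

## Task

The four closed specimen pots are to be weighed next, smallest first: line them up on the queue tray, upright and one centred on each of its four round pads, in order of size with the smallest on the pad nearest the balance and the largest on the pad farthest from it. Do not let a pot fall over, and leave the timer, the tape roll and the forceps where they lie.

Things in the scene. Friction and masses are not known exactly. Their poses are not given: they have to be found in the camera images.
- pot_250: specimen pot, 250 ml (the largest): closed straight cream plastic jar 56 mm in diameter with a flat purple screw lid 60 mm in diameter and 17 mm high, 88 mm high in all; stands upright and loose on the bench at the start. All four pots look alike but for their size. Origin: centre of the underside, z up along its axis.
- pot_125: specimen pot, 125 ml (second largest): closed straight cream plastic jar 46 mm in diameter with a flat purple screw lid 50 mm in diameter and 16 mm high, 72 mm high in all; stands upright and loose on the bench at the start. All four pots look alike but for their size. Origin: centre of the underside, z up along its axis.
- pot_60: specimen pot, 60 ml (second smallest): closed straight cream plastic jar 37 mm in diameter with a flat purple screw lid 41 mm in diameter and 14 mm high, 60 mm high in all; stands upright and loose on the bench at the start. All four pots look alike but for their size. Origin: centre of the underside, z up along its axis.
- pot_30: specimen pot, 30 ml (the smallest): closed straight cream plastic jar 28 mm in diameter with a flat purple screw lid 32 mm in diameter and 13 mm high, 50 mm high in all; stands upright and loose on the bench at the start. All four pots look alike but for their size. Origin: centre of the underside, z up along its axis.
- tray: queue tray: flat grey board fixed to the bench, 100 mm (x) by 345 mm (y), 10 mm high, no rim, with a row of four equal round tan cork pads, 73 mm in diameter with a thin metal edge, flush with its top; pad centres at x = 0, y = -127.5, -42.5, +42.5, +127.5 mm. Origin: centre of the underside, z up. x points away from the robot within 0.2 rad, so the row (y) runs left to right.
- balance: top-loading laboratory balance, fixed: off-white housing 290 mm (x) by 200 mm (y), 70 mm high, round steel pan 124 mm in diameter (top at 83 mm), display in front; it stands beside the left or the right end of the tray (a tube roller mixer with black rollers stands beside the other). Origin: centre of the underside, z up.
- timer: bystander: small black bench timer lying flat, 46 mm (x) by 38 mm (y), 18 mm high, with a pale display, loose. Origin: centre of the underside, z up.
- tape: bystander: roll of white label tape lying flat, ring 48 mm outside and 25 mm inside diameter, 19 mm high, loose. Origin: centre of the underside, z up.
- forceps: bystander: dark steel forceps lying flat, about 130 mm long (along its x), 18 mm wide, 8 mm high, loose. Origin: underside near its middle, z up.
Mind the look-alikes: they are no part of the job. What is shaped like the pot_30 but yellow is not meant. Leave any green or red look-alike of the pot_125 alone.

How it is judged:
At the end, for the whole second after the job is handed in: Each pot stands upright (within 0.1 rad) and at rest on the tray, within 12 mm, along and across the row, of the centre of its own pad: counted from the balance's end, 30 ml, 60 ml, 125 ml, 250 ml. All are released (((y of balance in the frame of tray above 0 m and x of pot_30 in the frame of tray between -0.012 and 0.012 m and y of pot_30 in the frame of tray between 0.1155 and 0.1395 m and x of pot_60 in the frame of tray between -0.012 and 0.012 m and y of pot_60 in the frame of tray between 0.0305 and 0.0545 m and x of pot_125 in the frame of tray between -0.012 and 0.012 m and y of pot_125 in the frame of tray between -0.0545 and -0.0305 m and x of pot_250 in the frame of tray between -0.012 and 0.012 m and y of pot_250 in the frame of tray between -0.1395 and -0.1155 m) or (y of balance in the frame of tray below 0 m and x of pot_30 in the frame of tray between -0.012 and 0.012 m and y of pot_30 in the frame of tray between -0.1395 and -0.1155 m and x of pot_60 in the frame of tray between -0.012 and 0.012 m and y of pot_60 in the frame of tray between -0.0545 and -0.0305 m and x of pot_125 in the frame of tray between -0.012 and 0.012 m and y of pot_125 in the frame of tray between 0.0305 and 0.0545 m and x of pot_250 in the frame of tray between -0.012 and 0.012 m and y of pot_250 in the frame of tray between 0.1155 and 0.1395 m)) and z of pot_250 in the frame of tray between 0.007 and 0.014 m and angle between each of pot_250, pot_125, pot_60, pot_30's own z axis and vertical below 0.1 rad and linear speed of each of pot_250, pot_125, pot_60, pot_30 below 0.01 m/s and z of pot_125 in the frame of tray between 0.007 and 0.014 m and z of pot_60 in the frame of tray between 0.007 and 0.014 m and z of pot_30 in the frame of tray between 0.007 and 0.014 m); the robot touches nothing.
It fails at once if a specimen pot has fallen over (leaning more than 1 rad) (angle between any of pot_250, pot_125, pot_60, pot_30's own z axis and vertical above 1 rad).
It fails at once if the timer, tape or forceps has been moved by more than 30 mm (distance of any of timer, tape, forceps from where it was at the start of the episode above 0.03 m).
It also fails if it takes over 96 s, if anything falls off the work surface, if the arm or the gripper's body presses on something with over 40 N, if the wrist force passes 120 N, or if a joint passes its speed limit or range.

## Robot

A 7-joint arm with a two-finger parallel gripper is mounted at the origin on the work surface. World frame = base frame: x ahead of the robot, y to its left, z up, the work surface at z = 0. Lengths are in m, angles in rad, forces in N, time in s.
With the tool pointing down it reaches from about 0.425 to 1.025 m from the base axis. Payload 9.4 kg.
Tool frame: the origin (TCP) lies midway between the tips of the shut fingers; the grasp point (between the pads) lies 19 mm behind it (robot.hold_point_z is the distance from the TCP to the grasp point, in m); z points along the fingers, y is the direction in which the jaws open and shut (so a half turn about z gives the same grasp; the last joint's range is limited). The gripper opens to 85 mm and grips with 20 to 120 N. Pads are 22 mm wide; open, the fingers measure 114 mm over their backs; the gripper's body (76 mm by 85 mm) begins 54 mm behind the grasp point. The pads swing forward as they close: fully open they stand 13 mm farther back than shut.
Start: joints at [1.185, 0.599, -0.003, 1.599, 0.002, 0.943, -0.08], TCP at [0.22, -0.691, 0.231] pointing down, gripper open.
Joint ranges: [-2.57, 2.57], [-0.35, 1.97], [-1.29, 1.29], [0.11, 2.56], [-1.05, 4.19], [0.11, 1.86], [-2.63, 2.63]. Speed limits (rad/s): [2.22, 2.22, 3.01, 3.01, 3.14, 3.14, 3.14].

## Interface

Orientations are given as [roll, pitch, yaw] about the fixed x, y, z axes, in that order (R = Rz(yaw) Ry(pitch) Rx(roll)).
In Python, from plant import robot, cams, outline_of, tip_of gives the robot as it stands. The module is installed in compiled form; this text tells all that it offers.
- The arm moves only by the tool servo_tool, never from a script. Its argument "series" is a list that holds one entry, the list of rows, each a list of 7 numbers: the shift along the world's x, y, z in cm, then the turn, a rotation vector about the world's x, y, z in degrees, then the opening, from 0 (shut) to 1 (fully open). In form: [[[x, y, z, wx, wy, wz, fingers], ...]]. A call has exactly 10 rows; each row is the pose to reach, as a shift and turn from the pose commanded when the call began; what a row does not reach only later rows make up. A row lasts 1/12 s, in which the tool goes at most 41.7 mm and 7.16 degrees, less where a joint would pass 70% of its speed; a pose out of reach is approached as far as the arm can. A call with a gripper value outside its range is refused whole. The fingers move at their own pace and stop on an object; "force" is the grip in N (left out, the last holds). Time passes only in rows, so rows that repeat a pose let the fingers close, or fill a call up. It gives the time, the measured TCP pose, the force and the opening at its end, in the units of the state.
- robot.read_state(): the state, without advancing time (a new reading comes with each control period).
- cams.camera(name): name is "scene" or "top" or "wrist"; returns (picture, depth): 384x512x3 uint8, red, green, blue; 384x512 float32, m along the optical axis (not along the pixel's ray), 0 where there is no reading.
- cams.get_calibration(name): a dict with "mtx" (3x3 intrinsics, pixels), "dist_coeffs" ([k1, k2, p1, p2, k3] as OpenCV has them; the pictures are not rectified), "T" (4x4, takes a point from camera to world coordinates). Camera axes: x right, y up, looking along -z (the intrinsics and any distortion apply to the point x, -y, -z); pixel columns grow to the right and rows downward; lengths in m; the calibration is good to about 2 mm. A picture is of the moment at which its call begins: read the wrist's pose just before it. get_calibration takes no time and is no camera call; for the wrist camera it gives the pose at the moment of the call.
- robot.hand_in(): hands the job in, once; it reports no verdict.
Trained networks look in the newest picture that a camera, given by its name, has taken for a name from the list of things; names that differ only in an ending like _2 or _b are one class to them, and where a whole thing is asked for, a point or a joint stands for the part that bears it (a point fixed in the world has none). Each returns a list of dicts, best first, with "conf" (0 to 1); they miss things now and then, are a little off and sometimes report something else, mostly with a low value. They report only what shows in the picture. A call takes as long as a camera call. They do not tell look-alikes from the thing itself.
- outline_of(camera, thing): "region" (384x512 bool, what is visible of it).
- tip_of(camera, thing): "position" ([x, y, z] in m, in world coordinates, good to about 4 mm: a listed point, or the origin of a listed thing).
The state is a dict: "clock": time; "joint_positions": joint angles; "joint_vel": joint speeds; "effort": joint torques, N m; "eef_pos": TCP position; "tcp_rot": TCP orientation; "contact_force": force on the tool from outside, world axes, zero at the start; "ft_torque": the same for the moment, N m; "width": opening from 0.0 (shut) to 1.0 (fully open).
Only numpy, scipy, OpenCV 4.12 (cv2) and the standard library are available. Lean on these libraries where they do the work, as an engineer would, in place of code of your own. Each camera call takes 0.05 s, during which the arm holds its last target. There are 200 camera calls.

## Working session

There is one attempt and no reset: what is moved stays moved. The work goes in short steps, Python scripts to look and compute and a tool call to move; the robot and the scene stay as the last step left them, time stands still between calls to the robot, and variables do not carry over. Pictures are saved under pics/ and viewed, about 12 in all and at most 16, crops included, and the job is handed in when it is done.

Besides the shell and the picture viewer there is one more tool, called in YAML: its name, and indented under it one key for each argument. servo_tool: Moves the arm, as the interface text tells. Its arguments: {"type":"object","properties":{"series":{"type":"array"},"force":{"type":"number"}},"required":["series"]}

```bash
mkdir -p pics
cat > h.py <<'E'
import numpy as np, cv2
from plant import robot, cams, outline_of, tip_of
def world(name, depth):
    c=cams.get_calibration(name); K=np.array(c["mtx"]); d=np.array(c["dist_coeffs"],float); T=np.array(c["T"])
    h,w=depth.shape; u,v=np.meshgrid(np.arange(w),np.arange(h))
    p=cv2.undistortPoints(np.stack([u,v],-1).reshape(-1,1,2).astype(np.float64),K,d).reshape(h,w,2)
    P=np.stack([p[...,0]*depth,-p[...,1]*depth,-depth],-1)
    W=P@T[:3,:3].T+T[:3,3]; W[depth==0]=np.nan
    return W
E
python3 - <<'E'
from h import *
s=robot.read_state(); print({k:np.round(v,3) for k,v in s.items()})
ims=[]
for n in ["top","scene"]:
    im,d=cams.camera(n); np.save(f"{n}.npy",d); cv2.imwrite(f"{n}.png",im[...,::-1]); cv2.imwrite(f"pics/{n}1.png",cv2.resize(im[...,::-1],(768,576)))
    print(n,np.round(cams.get_calibration(n)["T"],3).tolist())
    for t in ["pot_250","pot_125","pot_60","pot_30","tray","balance","timer","tape","forceps"]:
        print(n,t,[(np.round(r["position"],3).tolist(),round(r["conf"],2)) for r in tip_of(n,t)][:5])
print(robot.read_state()["clock"])
E
```

```text
{'clock': np.float64(0.0), 'joint_positions': array([ 1.185,  0.6  , -0.003,  1.6  ,  0.002,  0.943, -0.08 ]), 'joint_vel': array([ 0.002, -0.   ,  0.001,  0.001,  0.   , -0.002,  0.001]), 'effort': array([-0.0000e+00, -7.7645e+01,  1.5640e+00, -2.5801e+01,  1.2000e-02,
        9.0000e-03, -0.0000e+00]), 'eef_pos': array([ 0.22, -0.69,  0.23]), 'tcp_rot': array([-3.14 ,  0.   ,  0.309]), 'contact_force': array([-0.356, -0.465,  1.356]), 'ft_torque': array([ 0.006,  0.009, -0.027]), 'width': np.float64(1.003)}
top [[-0.019, 0.992, -0.121, 0.388], [-1.0, -0.017, 0.014, 0.015], [0.012, 0.121, 0.993, 1.35], [0.0, 0.0, 0.0, 1.0]]
top pot_250 [([0.522, -0.317, 0.0], 0.77), ([0.616, -0.292, -0.003], 0.76), ([0.466, -0.098, 0.004], 0.72), ([0.539, 0.249, -0.001], 0.62), ([0.407, -0.316, -0.001], 0.61)]
top pot_125 [([0.522, -0.317, 0.0], 0.77), ([0.616, -0.292, -0.003], 0.76), ([0.466, -0.098, 0.004], 0.72), ([0.539, 0.249, -0.001], 0.62), ([0.407, -0.316, -0.001], 0.61)]
top pot_60 [([0.522, -0.317, 0.0], 0.77), ([0.616, -0.292, -0.003], 0.76), ([0.466, -0.098, 0.004], 0.72), ([0.539, 0.249
[... 854 characters left out ...]
-0.0], 0.83), ([0.618, -0.29, -0.0], 0.75), ([0.498, 0.312, 0.001], 0.7), ([0.536, 0.245, 0.003], 0.61)]
scene pot_60 [([0.521, -0.323, -0.001], 0.89), ([0.464, -0.1, -0.0], 0.83), ([0.618, -0.29, -0.0], 0.75), ([0.498, 0.312, 0.001], 0.7), ([0.536, 0.245, 0.003], 0.61)]
scene pot_30 [([0.521, -0.323, -0.001], 0.89), ([0.464, -0.1, -0.0], 0.83), ([0.618, -0.29, -0.0], 0.75), ([0.498, 0.312, 0.001], 0.7), ([0.536, 0.245, 0.003], 0.61)]
scene tray [([0.626, -0.033, 0.002], 0.75)]
scene balance [([0.554, 0.501, -0.0], 0.71), ([0.465, 0.111, -0.004], 0.16)]
scene timer [([0.448, 0.202, -0.002], 0.57)]
scene tape [([0.454, -0.192, 0.002], 0.47)]
scene forceps [([0.432, -0.002, -0.001], 0.51)]
1.0
```

View pics/top1.png

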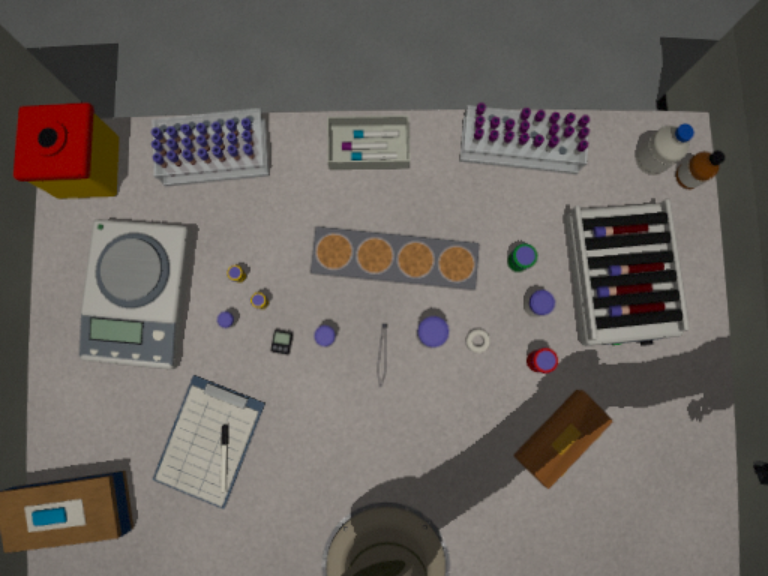

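View pics/scene1.png

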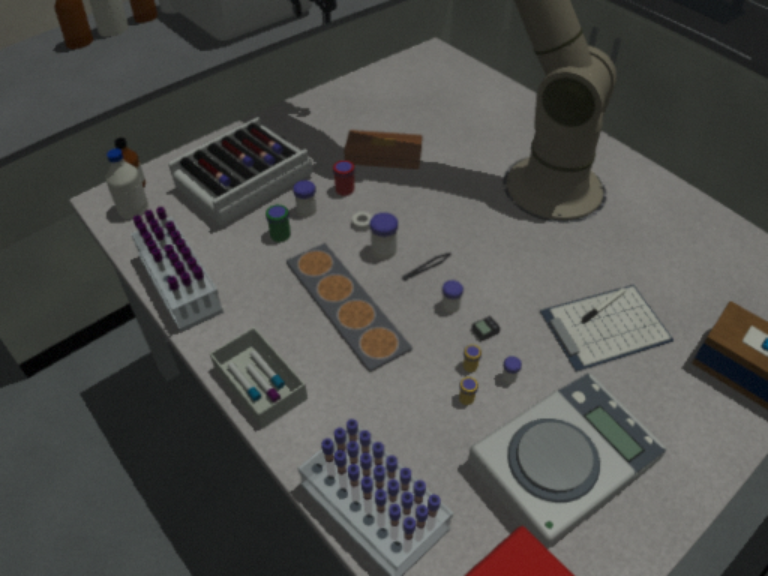

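Top view (768×576): balance at left (+y). The purple-lidded cream pots are 250 at (433,332), 125 at (541,301), 60 at (325,334) and 30 at (226,319). The look-alikes are green, red, and two yellow at (236,272) and (259,300). Next I measure lids and pads by depth and colour.

```bash
cat > m.py <<'E'
from h import *
def lids(n,im,d,verbose=True):
    W=world(n,d); hsv=cv2.cvtColor(im,cv2.COLOR_BGR2HSV); out=[]
    m=((hsv[...,0]>112)&(hsv[...,0]<145)&(hsv[...,1]>70)&(hsv[...,2]>50)&(W[...,2]>.03)&(W[...,2]<.13)).astype(np.uint8)
    k,l,st,c=cv2.connectedComponentsWithStats(m)
    for i in range(1,k):
        if st[i,4]<30: continue
        P=W[l==i]; z=np.percentile(P[:,2],70); P=P[np.abs(P[:,2]-z)<.006]
        (x,y),r=cv2.minEnclosingCircle(P[:,:2].astype(np.float32))
        if x>.75: continue
        out.append((x,y,z,r)); print(n,np.round(c[i]*1.5),"c",np.round([x,y],4),"mean",np.round(P.mean(0),4),"r",round(r,4),"n",len(P))
    return out
E
python3 - <<'E'
from m import *
for n in ["top","scene"]:
    im=cv2.imread(n+".png"); d=np.load(n+".npy"); lids(n,im,d)
    W=world(n,d); hsv=cv2.cvtColor(im,cv2.COLOR_BGR2HSV)
    m=((hsv[...,0]<20)&(hsv[...,1]>90)&(W[...,2]<.025)&(W[...,0]>.5)&(W[...,0]<.72)&(np.abs(W[...,1])<.25)).astype(np.uint8)
    k,l,st,c=cv2.connectedComponentsWithStats(cv2.morphologyEx(m,cv2.MORPH_CLOSE,np.ones((3,3))))
    C=[]
    for i in range(1,k):
        if st[i,4]<100: continue
        P=W[l==i]; C.append(np.nanmean(P,0)); print("pad",np.round(C[-1],4),st[i,4])
    C=np.array(C); C=C[np.argsort(C[:,1])]; v=C[-1]-C[0]; print("yaw",np.arctan2(-v[0],v[1]), "len",np.linalg.norm(v[:2]),"mid",C.mean(0))
    for q in [(.6,.1),(.5,0)]:
        print("bench z",np.nanmedian(W[(np.abs(W[...,0]-.5)<.1)&(np.abs(W[...,1])<.3)&(W[...,2]<.01)][:,2]))
E
```

```text
top [599. 231.] c [ 0.6584 -0.4352] mean [ 0.6596 -0.4353  0.1008] r 0.0119 n 38
top [525. 255.] c [ 0.6165 -0.2882] mean [ 0.6163 -0.2881  0.0739] r 0.018 n 100
top [614. 270.] c [ 0.5797 -0.4607] mean [ 0.5811 -0.4606  0.1004] r 0.0123 n 38
top [234. 272.] c [0.5962 0.2938] mean [0.5957 0.2944 0.0523] r 0.0108 n 38
top [602. 291.] c [ 0.5383 -0.4361] mean [ 0.5377 -0.4355  0.0995] r 0.0117 n 37
top [541. 302.] c [ 0.5224 -0.3173] mean [ 0.5222 -0.3174  0.0732] r 0.0249 n 198
top [257. 299.] c [0.5395 0.2465] mean [0.5399 0.2467 0.0523] r 0.011 n 35
top [615. 311.] c [ 0.5014 -0.4583] mean [ 0.5012 -0.4568  0.0995] r 0.0127 n 39
top [225. 319.] c [0.5021 0.3127] mean [0.5017 0.3124 0.0514] r 0.0155 n 81
top [433. 331.] c [ 0.4676 -0.0974] mean [ 0.4678 -0.098   0.0897] r 0.0296 n 302
top [324. 335.] c [0.4645 0.1122] mean [0.4646 0.1126 0.0618] r 0.0201 n 139
top [545. 360.] c [ 0.4076 -0.3196] mean [ 0.4084 -0.3199  0.0737] r 0.0185 n 111
pad [0.643  0.096  0.0121] 401
pad [0.6325 0.0114 0.012 ] 402
pad [ 0.6228 -0.0731  0.0119] 402
pad [ 0.6125 -0.1572  0.0117] 400
yaw -0.11999700
[... 357 characters left out ...]
887  0.0721] r 0.0184 n 58
scene [383. 223.] c [ 0.4663 -0.0969] mean [ 0.4673 -0.0963  0.0876] r 0.031 n 194
scene [452. 288.] c [0.4657 0.1148] mean [0.4659 0.1141 0.061 ] r 0.0199 n 105
scene [473. 350.] c [0.5368 0.2457] mean [0.5372 0.2461 0.0509] r 0.0098 n 32
scene [512. 364.] c [0.501  0.3142] mean [0.5018 0.3139 0.0501] r 0.0172 n 85
scene [469. 383.] c [0.5926 0.2937] mean [0.5933 0.2932 0.0505] r 0.0113 n 40
pad [ 0.6093 -0.1589  0.0099] 263
pad [ 0.6205 -0.0728  0.0118] 291
pad [0.6309 0.0114 0.0116] 327
pad [0.6407 0.0958 0.0113] 359
yaw -0.1227173145731486 len 0.25660145766306225 mid [ 0.62535546 -0.03111153  0.01116928]
bench z 0.000762798096190398
bench z 0.000762798096190398
```

Balance is at the tray's +y end, so the pads are 30→(.642,.096), 60→(.632,.011), 125→(.622,-.073), 250→(.611,-.158). Jaws will open across the row. I start with the 125, which is nearest.

servo_tool:
  series:
    - [[3, 3.7, 0, 0, 0, 6.5, 1], [6, 7.4, 0, 0, 0, 13, 1], [9, 11.1, 0, 0, 0, 19.6, 1], [12, 14.9, 0, 0, 0, 26.2, 1], [15, 18.6, 0, 0, 0, 32.7, 1], [18, 22.4, 0, 0, 0, 39.2, 1], [21, 26.1, 0, 0, 0, 45.8, 1], [24, 29.9, 0, 0, 0, 52.3, 1], [27, 33.6, 0, 0, 0, 58.9, 1], [30.2, 37.4, 0, 0, 0, 65.4, 1]]

```text
clock: 1.83
eef_pos: [0.4826, -0.3646, 0.2317]
tcp_rot: [3.141, 0.001, 1.456]
contact_force: [0.6, -0.8, 0.2]
width: 0.999
```

servo_tool:
  series:
    - [[2, 2.5, 0, 0, 0, 0, 1], [3.7, 4.6, 0, 0, 0, 0, 1], [3.7, 4.6, -3, 0, 0, 0, 1], [3.7, 4.6, -6, 0, 0, 0, 1], [3.7, 4.6, -9, 0, 0, 0, 1], [3.7, 4.6, -11, 0, 0, 0, 1], [3.7, 4.6, -11, 0, 0, 0, 1], [3.7, 4.6, -11, 0, 0, 0, 1], [3.7, 4.6, -11, 0, 0, 0, 1], [3.7, 4.6, -11, 0, 0, 0, 1]]

```text
clock: 2.67
eef_pos: [0.5196, -0.3207, 0.123]
tcp_rot: [3.139, 0.001, 1.45]
contact_force: [0.7, -0.6, -0.4]
width: 0.998
```

servo_tool:
  series:
    - [[0.2, 0.4, -3, 0, 0, 0, 1], [0.2, 0.4, -6, 0, 0, 0, 1], [0.2, 0.4, -8.3, 0, 0, 0, 1], [0.2, 0.4, -8.3, 0, 0, 0, 1], [0.2, 0.4, -8.3, 0, 0, 0, 0], [0.2, 0.4, -8.3, 0, 0, 0, 0], [0.2, 0.4, -8.3, 0, 0, 0, 0], [0.2, 0.4, -8.3, 0, 0, 0, 0], [0.2, 0.4, -8.3, 0, 0, 0, 0], [0.2, 0.4, -8.3, 0, 0, 0, 0]]
  force: 35

```text
clock: 3.5
eef_pos: [0.5217, -0.3169, 0.0405]
tcp_rot: [3.138, 0.001, 1.45]
contact_force: [-0.6, 0.0, 5.7]
width: 0.579
```

servo_tool:
  series:
    - [[0, 0, 3, 0, 0, 0, 0], [0, 0, 6, 0, 0, 0, 0], [0.5, 1, 9, 0, 0, 0, 0], [2, 4.5, 9.5, 0, 0, 0, 0], [3.4, 8.2, 9.5, 0, 0, 0, 0], [4.9, 11.9, 9.5, 0, 0, 0, 0], [6.4, 15.6, 9.5, 0, 0, 0, 0], [7.9, 19.3, 9.5, 0, 0, 0, 0], [9.2, 22.4, 9.5, 0, 0, 0, 0], [10, 24.4, 8, 0, 0, 0, 0]]

```text
clock: 4.33
eef_pos: [0.6241, -0.0676, 0.1222]
tcp_rot: [3.134, -0.002, 1.454]
contact_force: [0.0, 0.9, -1.8]
width: 0.575
```

Run:
```python
from m import *
im,d=cams.camera("scene"); cv2.imwrite("pics/scene2.png",im[...,::-1])
im,d=cams.camera("wrist"); cv2.imwrite("pics/w2.png",im[...,::-1])
s=robot.read_state(); print(s["eef_pos"],s["tcp_rot"],s["contact_force"],s["width"])
a=cv2.imread("pics/scene2.png");b=cv2.imread("pics/w2.png")
cv2.imwrite("pics/both2.png",cv2.resize(np.hstack([a,b]),(800,300)))
```

```text
[ 0.62189007 -0.06644261  0.11849525] [ 3.14050611e+00 -2.80994462e-03  1.45693365e+00] [-1.34008003 -0.2183424  -0.79080672] 0.5709684121243735
```

View pics/both2.png

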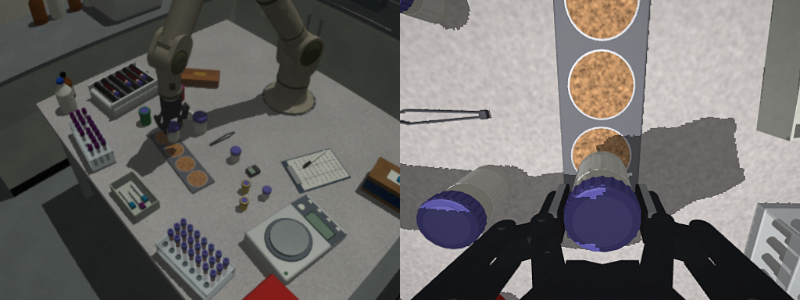

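The left half shows the arm holding the pot over the tray. In the wrist view the 125 is held upright by its lid, near pad 3. Lowering in two stages.

servo_tool:
  series:
    - [[0, -0.6, -2, 0, 0, 0, 0], [0, -0.6, -4, 0, 0, 0, 0], [0, -0.6, -5.5, 0, 0, 0, 0], [0, -0.6, -6.2, 0, 0, 0, 0], [0, -0.6, -6.2, 0, 0, 0, 0], [0, -0.6, -6.2, 0, 0, 0, 0], [0, -0.6, -6.2, 0, 0, 0, 0], [0, -0.6, -6.2, 0, 0, 0, 0], [0, -0.6, -6.2, 0, 0, 0, 0], [0, -0.6, -6.2, 0, 0, 0, 0]]

```text
clock: 5.27
eef_pos: [0.621, -0.0783, 0.057]
tcp_rot: [3.141, 0.0, 1.45]
contact_force: [-0.2, -0.7, -1.2]
width: 0.576
```

servo_tool:
  series:
    - [[0.05, 0.5, -0.3, 0, 0, 0, 0], [0.05, 0.5, -0.55, 0, 0, 0, 0], [0.05, 0.5, -0.55, 0, 0, 0, 0], [0.05, 0.5, -0.55, 0, 0, 0, 0], [0.05, 0.5, -0.55, 0, 0, 0, 1], [0.05, 0.5, -0.55, 0, 0, 0, 1], [0.05, 0.5, -0.55, 0, 0, 0, 1], [0.05, 0.5, -0.55, 0, 0, 0, 1], [0.05, 0.5, 2, 0, 0, 0, 1], [0.05, 0.5, 6, 0, 0, 0, 1]]

```text
clock: 6.1
eef_pos: [0.6188, -0.0731, 0.1135]
tcp_rot: [-3.134, 0.0, 1.451]
contact_force: [1.3, -0.1, 0.8]
width: 0.999
```

servo_tool:
  series:
    - [[0, 0, 2.5, 0, 0, 0, 1], [-4, -0.6, 3, 0, 0, 0, 1], [-8, -1.2, 3, 0, 0, 0, 1], [-12, -1.8, 3, 0, 0, 0, 1], [-15, -2.4, 3, 0, 0, 0, 1], [-15.4, -2.4, 3, 0, 0, 0, 1], [-15.4, -2.4, 3, 0, 0, 0, 1], [-15.4, -2.4, 2, 0, 0, 0, 1], [-15.4, -2.4, 1, 0, 0, 0, 1], [-15.4, -2.4, 0, 0, 0, 0, 1]]

```text
clock: 6.93
eef_pos: [0.4694, -0.097, 0.1161]
tcp_rot: [3.139, -0.0, 1.45]
contact_force: [-0.3, -1.2, 0.2]
width: 0.999
```

Run:
```python
from m import *
im,d=cams.camera("scene"); b=np.ascontiguousarray(im[...,::-1]); lids("scene",b,d)
im,d=cams.camera("wrist"); b=np.ascontiguousarray(im[...,::-1]); lids("wrist",b,d)
s=robot.read_state(); print(s["eef_pos"],s["tcp_rot"],s["clock"])
```

```text
scene [343. 166.] c [ 0.4053 -0.3206] mean [ 0.405  -0.3205  0.0728] r 0.0197 n 46
scene [276. 211.] c [ 0.6171 -0.2878] mean [ 0.6143 -0.2886  0.0723] r 0.0192 n 58
scene [385. 223.] c [ 0.4679 -0.0968] mean [ 0.4651 -0.0931  0.0875] r 0.0312 n 139
scene [332. 265.] c [ 0.6216 -0.0746] mean [ 0.6213 -0.0719  0.0814] r 0.0276 n 155
scene [452. 288.] c [0.466  0.1137] mean [0.4661 0.1146 0.0606] r 0.0199 n 109
scene [472. 351.] c [0.5373 0.245 ] mean [0.5375 0.2461 0.051 ] r 0.0109 n 33
scene [512. 364.] c [0.5011 0.3137] mean [0.5019 0.3138 0.0497] r 0.0156 n 89
scene [469. 383.] c [0.5935 0.2935] mean [0.5933 0.2935 0.0505] r 0.011 n 39
wrist [710. 248.] c [ 0.6194 -0.0759] mean [ 0.6168 -0.0745  0.0801] r 0.0258 n 4366
wrist [384. 337.] c [ 0.4664 -0.1006] mean [ 0.4668 -0.0981  0.0865] r 0.0308 n 5241
wrist [635. 570.] c [ 0.6048 -0.2825] mean [ 0.6031 -0.2827  0.0709] r 0.0085 n 86
[ 0.46836843 -0.09670569  0.11519758] [-3.14095770e+00 -4.66338329e-04  1.45102308e+00] 7.0333
```

servo_tool:
  series:
    - [[-0.1, -0.1, -2.5, 0, 0, 0, 1], [-0.1, -0.1, -5, 0, 0, 0, 1], [-0.1, -0.1, -6, 0, 0, 0, 1], [-0.1, -0.1, -6, 0, 0, 0, 1], [-0.1, -0.1, -6, 0, 0, 0, 0], [-0.1, -0.1, -6, 0, 0, 0, 0], [-0.1, -0.1, -6, 0, 0, 0, 0], [-0.1, -0.1, -6, 0, 0, 0, 0], [-0.1, -0.1, -6, 0, 0, 0, 0], [-0.1, -0.1, -6, 0, 0, 0, 0]]
  force: 40

```text
clock: 7.87
eef_pos: [0.467, -0.0982, 0.0573]
tcp_rot: [3.139, -0.0, 1.45]
contact_force: [-0.1, 1.4, 8.2]
width: 0.688
```

servo_tool:
  series:
    - [[0, 0, 3, 0, 0, 0, 0], [0, -1, 6, 0, 0, 0, 0], [1.5, -3.5, 8, 0, 0, 0, 0], [5, -5.5, 8, 0, 0, 0, 0], [8.8, -6, 8, 0, 0, 0, 0], [12, -6, 8, 0, 0, 0, 0], [14.4, -6, 7, 0, 0, 0, 0], [14.4, -6, 4, 0, 0, 0, 0], [14.4, -6, 2.2, 0, 0, 0, 0], [14.4, -6, 2.2, 0, 0, 0, 0]]

```text
clock: 8.7
eef_pos: [0.6077, -0.1579, 0.0747]
tcp_rot: [-3.135, -0.0, 1.45]
contact_force: [-1.6, -1.0, -3.0]
width: 0.685
```

servo_tool:
  series:
    - [[0, 0, 0, 0, 0, 0, 0], [0, 0, 0, 0, 0, 0, 0], [0, 0, 0, 0, 0, 0, 0], [0, 0, -0.2, 0, 0, 0, 0], [0, 0, -0.3, 0, 0, 0, 0], [0, 0, -0.3, 0, 0, 0, 0], [0, 0, -0.3, 0, 0, 0, 0], [0, 0, -0.3, 0, 0, 0, 0], [0, 0, -0.3, 0, 0, 0, 0], [0, 0, -0.3, 0, 0, 0, 0]]

```text
clock: 9.53
eef_pos: [0.6102, -0.1582, 0.0753]
tcp_rot: [3.142, 0.0, 1.45]
contact_force: [-0.2, -0.1, -4.6]
width: 0.688
```

servo_tool:
  series:
    - [[0.1, 0, -0.3, 0, 0, 0, 0], [0.1, 0, -0.6, 0, 0, 0, 0], [0.1, 0, -0.8, 0, 0, 0, 0], [0.1, 0, -0.8, 0, 0, 0, 0], [0.1, 0, -0.8, 0, 0, 0, 0.72], [0.1, 0, -0.8, 0, 0, 0, 1], [0.1, 0, -0.8, 0, 0, 0, 1], [0.1, 0, -0.8, 0, 0, 0, 1], [0.1, 0, 2, 0, 0, 0, 1], [0.1, 0, 6, 0, 0, 0, 1]]

```text
clock: 10.37
eef_pos: [0.6091, -0.1577, 0.1327]
tcp_rot: [-3.135, -0.001, 1.451]
contact_force: [-0.6, -1.1, 0.3]
width: 0.998
```

servo_tool:
  series:
    - [[-1.8, 3.4, 1, 0, 0, 0, 1], [-3.6, 6.8, 1, 0, 0, 0, 1], [-5.4, 10.2, 1, 0, 0, 0, 1], [-7.3, 13.6, 1, 0, 0, 0, 1], [-9.1, 17, 1, 0, 0, 0, 1], [-10.9, 20.4, 1, 0, 0, 0, 1], [-12.8, 23.8, 0, 0, 0, 0, 1], [-14.5, 27.1, -1, 0, 0, 0, 1], [-14.5, 27.1, -3, 0, 0, 0, 1], [-14.5, 27.1, -4, 0, 0, 0, 1]]

```text
clock: 11.2
eef_pos: [0.465, 0.1155, 0.0944]
tcp_rot: [-3.141, -0.001, 1.456]
contact_force: [1.1, -0.4, -0.6]
width: 0.998
```

Run:
```python
from m import *
im,d=cams.camera("scene"); b=np.ascontiguousarray(im[...,::-1]); lids("scene",b,d)
im,d=cams.camera("wrist"); b=np.ascontiguousarray(im[...,::-1]); lids("wrist",b,d)
s=robot.read_state(); print(s["eef_pos"],s["tcp_rot"],s["clock"])
```

```text
scene [343. 166.] c [ 0.4044 -0.3214] mean [ 0.4046 -0.3208  0.0723] r 0.0182 n 46
scene [276. 211.] c [ 0.6155 -0.2903] mean [ 0.614  -0.2892  0.0717] r 0.019 n 58
scene [312. 235.] c [ 0.609  -0.1564] mean [ 0.6114 -0.1559  0.0972] r 0.0317 n 213
scene [331. 264.] c [ 0.6216 -0.076 ] mean [ 0.6218 -0.0738  0.0814] r 0.0266 n 144
scene [453. 289.] c [0.4644 0.1155] mean [0.4652 0.1156 0.0612] r 0.019 n 86
scene [473. 350.] c [0.5388 0.2468] mean [0.5373 0.2464 0.0513] r 0.0106 n 31
scene [512. 364.] c [0.5004 0.3141] mean [0.5021 0.3139 0.0499] r 0.016 n 87
scene [469. 383.] c [0.5936 0.2934] mean [0.5933 0.2935 0.0504] r 0.0109 n 39
wrist [535.  13.] c [0.5389 0.2418] mean [0.5383 0.2381 0.0488] r 0.0118 n 681
wrist [387. 330.] c [0.4645 0.1113] mean [0.465  0.113  0.0587] r 0.0211 n 2334
[0.46531275 0.11342231 0.09415678] [-3.13955288e+00  9.69653021e-04  1.45220486e+00] 11.3
```

servo_tool:
  series:
    - [[0, 0, -2.5, 0, 0, 0, 1], [0, 0, -5, 0, 0, 0, 1], [0, 0, -6.4, 0, 0, 0, 1], [0, 0, -6.4, 0, 0, 0, 1], [0, 0, -6.4, 0, 0, 0, 0], [0, 0, -6.4, 0, 0, 0, 0], [0, 0, -6.4, 0, 0, 0, 0], [0, 0, -6.4, 0, 0, 0, 0], [0, 0, -6.4, 0, 0, 0, 0], [0, 0, -6.4, 0, 0, 0, 0]]
  force: 30

```text
clock: 12.13
eef_pos: [0.4668, 0.1129, 0.0324]
tcp_rot: [3.14, -0.001, 1.45]
contact_force: [-0.4, 0.0, 7.5]
width: 0.471
```

servo_tool:
  series:
    - [[0, 0, 3, 0, 0, 0, 0], [0.5, 0, 6, 0, 0, 0, 0], [3.5, -2, 7, 0, 0, 0, 0], [6.8, -4.1, 7, 0, 0, 0, 0], [10.1, -6.2, 7, 0, 0, 0, 0], [13.4, -8.3, 7, 0, 0, 0, 0], [16, -9.9, 6, 0, 0, 0, 0], [16.5, -10.2, 4, 0, 0, 0, 0], [16.5, -10.2, 2.2, 0, 0, 0, 0], [16.5, -10.2, 1.9, 0, 0, 0, 0]]

```text
clock: 12.97
eef_pos: [0.63, 0.0096, 0.0481]
tcp_rot: [-3.138, 0.001, 1.449]
contact_force: [-0.7, 0.5, -0.8]
width: 0.47
```

servo_tool:
  series:
    - [[0, 0, 0, 0, 0, 0, 0], [0, 0, 0, 0, 0, 0, 0], [0, 0, 0, 0, 0, 0, 0], [0, 0, 0, 0, 0, 0, 0], [0, 0, 0, 0, 0, 0, 0], [0, 0, 0, 0, 0, 0, 0], [0, 0, 0, 0, 0, 0, 0], [0, 0, 0, 0, 0, 0, 0], [0, 0, 0, 0, 0, 0, 0], [0, 0, 0, 0, 0, 0, 0]]

```text
clock: 13.8
eef_pos: [0.6312, 0.0108, 0.0503]
tcp_rot: [-3.142, 0.0, 1.45]
contact_force: [0.2, -0.5, -1.0]
width: 0.464
```

servo_tool:
  series:
    - [[0, 0, -0.3, 0, 0, 0, 0], [0, 0, -0.6, 0, 0, 0, 0], [0, 0, -0.8, 0, 0, 0, 0], [0, 0, -0.8, 0, 0, 0, 0], [0, 0, -0.8, 0, 0, 0, 0.55], [0, 0, -0.8, 0, 0, 0, 1], [0, 0, -0.8, 0, 0, 0, 1], [0, 0, -0.8, 0, 0, 0, 1], [0, 0, 2, 0, 0, 0, 1], [0, 0, 5.5, 0, 0, 0, 1]]

```text
clock: 14.63
eef_pos: [0.6293, 0.0107, 0.1033]
tcp_rot: [-3.136, 0.001, 1.451]
contact_force: [0.7, -0.4, -0.0]
width: 0.998
```

servo_tool:
  series:
    - [[-1.5, 3.7, 1, 0, 0, 0, 1], [-3.2, 7.5, 1, 0, 0, 0, 1], [-4.8, 11.3, 1, 0, 0, 0, 1], [-6.4, 15.1, 1, 0, 0, 0, 1], [-8, 18.9, 1, 0, 0, 0, 1], [-9.7, 22.7, 1, 0, 0, 0, 1], [-11.3, 26.5, 1, 0, 0, 0, 1], [-12.9, 30.3, 0, 0, 0, 0, 1], [-12.9, 30.3, -1.5, 0, 0, 0, 1], [-12.9, 30.3, -1.5, 0, 0, 0, 1]]

```text
clock: 15.47
eef_pos: [0.4995, 0.3167, 0.0884]
tcp_rot: [-3.139, 0.001, 1.456]
contact_force: [0.6, -1.1, -0.1]
width: 1.001
```

Run:
```python
from m import *
im,d=cams.camera("scene"); b=np.ascontiguousarray(im[...,::-1]); lids("scene",b,d)
im,d=cams.camera("wrist"); b=np.ascontiguousarray(im[...,::-1]); lids("wrist",b,d); cv2.imwrite("pics/w3.png",b)
s=robot.read_state(); print(s["eef_pos"],s["tcp_rot"],s["clock"])
```

```text
scene [268. 158.] c [ 0.5373 -0.4334] mean [ 0.5385 -0.4326  0.1002] r 0.0107 n 19
scene [343. 166.] c [ 0.4052 -0.3204] mean [ 0.405  -0.3199  0.0727] r 0.0188 n 48
scene [276. 211.] c [ 0.6155 -0.2877] mean [ 0.6144 -0.2885  0.0723] r 0.0196 n 58
scene [311. 235.] c [ 0.6113 -0.1568] mean [ 0.6118 -0.1556  0.0974] r 0.0332 n 213
scene [332. 265.] c [ 0.6189 -0.072 ] mean [ 0.6216 -0.0717  0.0812] r 0.0263 n 158
scene [356. 295.] c [0.6268 0.0127] mean [0.6284 0.0137 0.0709] r 0.021 n 119
scene [472. 351.] c [0.5371 0.2457] mean [0.5376 0.2461 0.0511] r 0.0104 n 33
scene [512. 364.] c [0.502  0.3143] mean [0.5021 0.315  0.0504] r 0.0146 n 66
scene [468. 384.] c [0.594  0.2938] mean [0.5941 0.2932 0.0502] r 0.01 n 30
wrist [388. 326.] c [0.5021 0.3112] mean [0.5021 0.3122 0.0484] r 0.0167 n 1372
wrist [580. 346.] c [0.5955 0.2911] mean [0.5959 0.2912 0.0489] r 0.0129 n 721
wrist [544. 348.] c [0.5804 0.288 ] mean [0.5799 0.2891 0.0442] r 0.0058 n 29
wrist [472. 436.] c [0.5394 0.2437] mean [0.5395 0.2435 0.049 ] r 0.0125 n 557
[0.50191951 0.31323601 0.08989155] [-3.14082556e+00  1.66579863e-03  1.45062022e+00] 15.5667
```

View pics/w3.png

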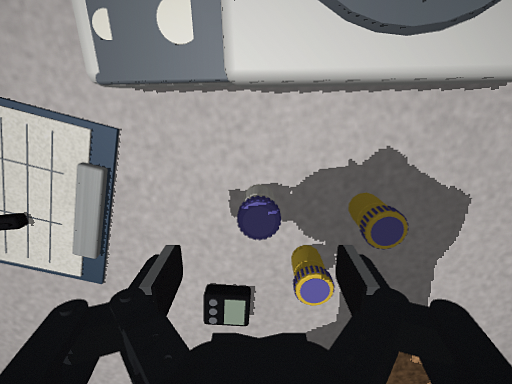

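Wrist view (512×384): the purple pot_30 is at (258,217), central between the jaws. The yellow look-alikes at (314,285) and (383,227) are clear of the fingers.

servo_tool:
  series:
    - [[0, 0, -2.5, 0, 0, 0, 1], [0, 0, -5, 0, 0, 0, 1], [0, 0, -6.8, 0, 0, 0, 1], [0, 0, -6.8, 0, 0, 0, 1], [0, 0, -6.8, 0, 0, 0, 0], [0, 0, -6.8, 0, 0, 0, 0], [0, 0, -6.8, 0, 0, 0, 0], [0, 0, -6.8, 0, 0, 0, 0], [0, 0, -6.8, 0, 0, 0, 0], [0, 0, -6.8, 0, 0, 0, 0]]
  force: 25

```text
clock: 16.4
eef_pos: [0.5029, 0.3141, 0.0234]
tcp_rot: [3.14, -0.001, 1.45]
contact_force: [-0.4, -0.0, 7.2]
width: 0.359
```

servo_tool:
  series:
    - [[0, 0, 3, 0, 0, 0, 0], [0, 0, 6, 0, 0, 0, 0], [1, -1.5, 8, 0, 0, 0, 0], [3, -4.8, 8, 0, 0, 0, 0], [5, -8, 8, 0, 0, 0, 0], [7, -11.2, 8, 0, 0, 0, 0], [9.1, -14.4, 8, 0, 0, 0, 0], [11.2, -17.6, 8, 0, 0, 0, 0], [13.2, -20.5, 7, 0, 0, 0, 0], [14, -21.7, 6, 0, 0, 0, 0]]

```text
clock: 17.23
eef_pos: [0.6453, 0.0906, 0.0827]
tcp_rot: [3.138, 0.002, 1.444]
contact_force: [0.1, -0.2, -0.2]
width: 0.363
```

servo_tool:
  series:
    - [[0, 0, -2, 0, 0, 0, 0], [0, 0, -4, 0, 0, 0, 0], [0, 0, -4, 0, 0, 0, 0], [0, 0, -4, 0, 0, 0, 0], [0, 0, -4, 0, 0, 0, 0], [0, 0, -4, 0, 0, 0, 0], [0, 0, -4, 0, 0, 0, 0], [0, 0, -4, 0, 0, 0, 0], [0, 0, -4, 0, 0, 0, 0], [0, 0, -4, 0, 0, 0, 0]]

```text
clock: 18.07
eef_pos: [0.6423, 0.0968, 0.0427]
tcp_rot: [3.141, -0.0, 1.45]
contact_force: [0.6, -0.2, -1.2]
width: 0.366
```

servo_tool:
  series:
    - [[0, 0, -0.3, 0, 0, 0, 0], [0, 0, -0.6, 0, 0, 0, 0], [0, 0, -0.95, 0, 0, 0, 0], [0, 0, -0.95, 0, 0, 0, 0], [0, 0, -0.95, 0, 0, 0, 0.45], [0, 0, -0.95, 0, 0, 0, 1], [0, 0, -0.95, 0, 0, 0, 1], [0, 0, -0.95, 0, 0, 0, 1], [0, 0, 2, 0, 0, 0, 1], [0, 0, 6, 0, 0, 0, 1]]

```text
clock: 18.9
eef_pos: [0.64, 0.0964, 0.0996]
tcp_rot: [-3.135, 0.002, 1.451]
contact_force: [1.0, 0.5, 0.1]
width: 1.004
```

servo_tool:
  series:
    - [[0, 1, 4, 0, 0, 0, 1], [-2, 5, 6, 0, 0, 0, 1], [-4, 9, 6, 0, 0, 0, 1], [-6, 12.5, 6, 0, 0, 0, 1], [-8, 16, 6, 0, 0, 0, 1], [-10, 19, 6, 0, 0, 0, 1], [-10, 19, 6, 0, 0, 0, 1], [-10, 19, 6, 0, 0, 0, 1], [-10, 19, 6, 0, 0, 0, 1], [-10, 19, 6, 0, 0, 0, 1]]

```text
clock: 19.73
eef_pos: [0.543, 0.2853, 0.1621]
tcp_rot: [3.141, 0.001, 1.448]
contact_force: [0.4, -0.7, -0.2]
width: 1.001
```

Run:
```python
from m import *
o=np.array([.6265,-.031]);a=-.1213;R=np.array([[np.cos(a),-np.sin(a)],[np.sin(a),np.cos(a)]])
for n in ["scene","top"]:
    im,d=cams.camera(n); b=np.ascontiguousarray(im[...,::-1]); 
    L=lids(n,b,d)
    for l in L:
        q=(np.array(l[:2])-o)@R
        if abs(q[0])<.03 and abs(q[1])<.2: print("tray frame",np.round(q,4),"top",round(l[2],4))
    cv2.imwrite(f"pics/{n}9.png",cv2.resize(b,(768,576)))
for t in ["timer","tape","forceps"]: print(t,[(np.round(r["position"],3).tolist(),round(r["conf"],2)) for r in tip_of("top",t)][:2])
s=robot.read_state(); print(s["eef_pos"],s["contact_force"],s["clock"])
```

```text
scene [268. 158.] c [ 0.5391 -0.4342] mean [ 0.5393 -0.4333  0.0977] r 0.0119 n 26
scene [343. 166.] c [ 0.4061 -0.3206] mean [ 0.4044 -0.3208  0.0721] r 0.0182 n 47
scene [223. 179.] c [ 0.6582 -0.4349] mean [ 0.6593 -0.4351  0.0978] r 0.0133 n 21
scene [276. 211.] c [ 0.6136 -0.2884] mean [ 0.6142 -0.2888  0.0721] r 0.0182 n 58
scene [312. 235.] c [ 0.6079 -0.1577] mean [ 0.6111 -0.1562  0.0973] r 0.0329 n 205
scene [332. 265.] c [ 0.6208 -0.0748] mean [ 0.6214 -0.0722  0.0811] r 0.0268 n 161
scene [355. 296.] c [0.6296 0.0115] mean [0.6297 0.0126 0.0709] r 0.0212 n 102
scene [379. 327.] c [0.6403 0.0963] mean [0.6403 0.0968 0.0606] r 0.0146 n 57
scene [472. 351.] c [0.538  0.2462] mean [0.5381 0.2463 0.0514] r 0.0105 n 34
scene [469. 384.] c [0.5935 0.2942] mean [0.593  0.2946 0.0504] r 0.0099 n 34
tray frame [-0.0031 -0.128 ] top 0.0982
tray frame [-0.0004 -0.0441] top 0.0822
tray frame [-0.002   0.0425] top 0.0719
tray frame [-0.0017  0.128 ] top 0.0616
top [599. 231.] c [ 0.6603 -0.4349] mean [ 0.6589 -0.4345  0.0994] r 0.013 n 46
top [332. 247.] c [0.6405 0.0966] mean [0.6404 
[... 409 characters left out ...]
  0.0994] r 0.0119 n 43
top [234. 271.] c [0.5966 0.294 ] mean [0.5972 0.2936 0.0513] r 0.0104 n 34
top [602. 291.] c [ 0.5387 -0.4344] mean [ 0.5383 -0.4345  0.1   ] r 0.011 n 41
top [615. 310.] c [ 0.5011 -0.459 ] mean [ 0.5013 -0.457   0.0994] r 0.013 n 45
top [545. 360.] c [ 0.4078 -0.3195] mean [ 0.4085 -0.3195  0.0739] r 0.0179 n 114
tray frame [-0.0015  0.1283] top 0.0629
tray frame [-0.0022  0.0423] top 0.0726
tray frame [-0.0002 -0.0434] top 0.0843
tray frame [ 0.0003 -0.128 ] top 0.1009
timer [([0.453, 0.205, -0.0], 0.43)]
tape [([0.447, -0.196, -0.003], 0.52)]
forceps [([0.426, -0.003, -0.001], 0.61)]
[0.54278578 0.28572655 0.16216216] [ 0.59897883 -0.40295732  0.91705781] 19.9833
```

View pics/top9.png

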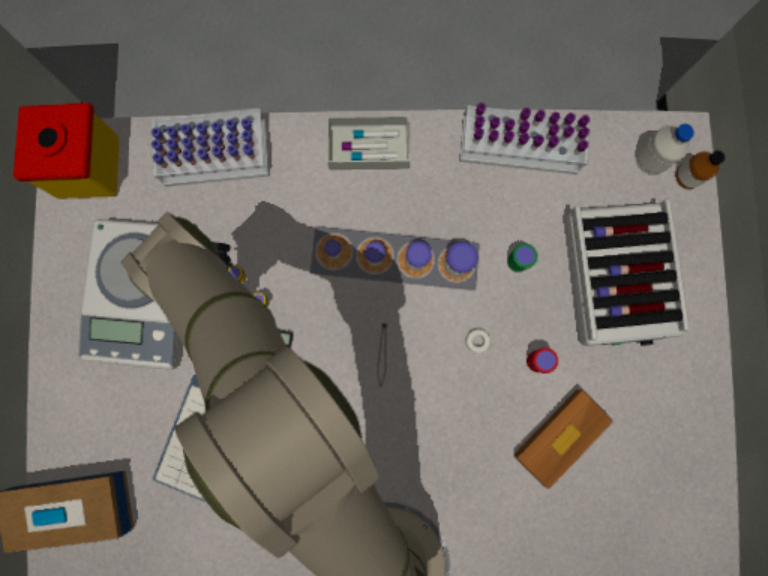

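View pics/scene9.png

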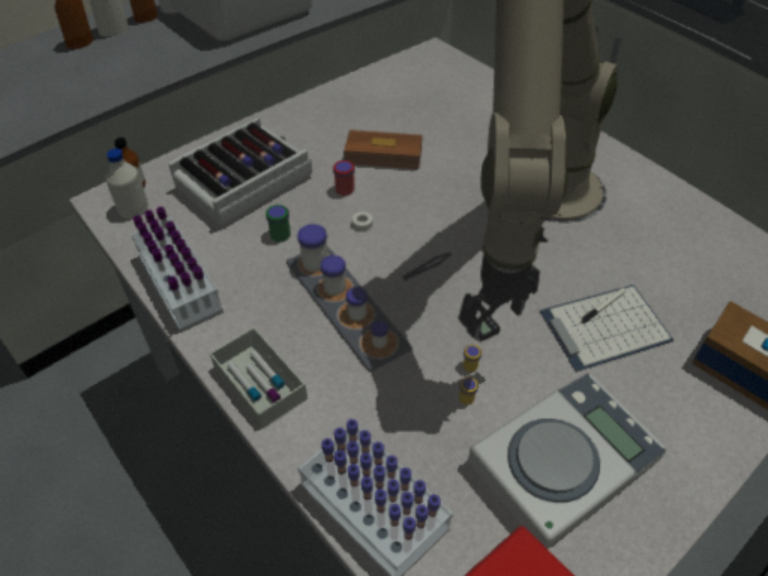

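Both pictures show the pots upright on their pads, smallest nearest the balance: (332,247), (375,252), (418,254) and (462,256) in the top view. The arm is clear and the bystanders are unmoved.

```bash
python3 -c "
from plant import robot
print(robot.hand_in())"
```

```text
the job is handed in; nothing more can be done
None
```

All four pots are on the queue tray, upright and released, in order from the balance end: 30, 60, 125, 250 ml. I handed the job in at about 20 s on the robot clock, with the arm clear of everything.

- **Pots:** both fixed cameras put every pot within about 3 mm of its pad centre (limit 12 mm). Lid heights match pots standing on the tray. Both pictures show all four upright.
- **Timer, tape and forceps:** measured within about 5 mm of where they started, which is within the network's error, and I saw no sign that they moved.
- **Look-alikes:** the yellow, green and red ones were not touched.

No check failed. The cameras disagreed by at most about 3.5 mm, on the position of the 250 ml pot across the row.

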